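Finger test of a safety contact strip

ROBOT

A 6-joint arm with a two-finger parallel gripper is mounted at the origin on the work surface; the furniture and walls round the work are solid. World frame = base frame: x ahead of the robot, y to its left, z up, the work surface at z = 0. Lengths are in m, angles in rad, forces in N, time in s.
With the tool pointing down it reaches from about 0.375 to 0.9 m from the base axis. Payload 3.1 kg.
Tool frame: the origin (TCP) lies at the very end of the fingers, on their centre line; the grasp point (between the pads) lies 19 mm behind it; z points along the fingers, y is the line along which they close (so a half turn about z gives the same grasp; the last joint's range is limited). The gripper opens to 87 mm and grips with 3 to 60 N. Pads are 19 mm wide; open, the fingers measure 117 mm over their backs; the gripper's body (75 mm by 190 mm) begins 51 mm behind the grasp point.
Start: joints at [-1.476, 0.527, 1.433, -0, 1.181, -0.178], TCP at [0.169, -0.602, 0.223] pointing down, gripper open.
Joint ranges: [-3.08, 3.08], [-0.75, 2.2], [0.22, 2.44], [-1.43, 4.57], [0, 2.65], [-2.85, 2.85]. Speed limits (rad/s): [2.79, 2.79, 3.14, 3.14, 3.14, 3.14].

INTERFACE

Orientations are given as a unit quaternion [x, y, z, w].
In Python, from rig import robot gives the robot as it stands. The module is installed in compiled form; this text tells all that it offers.
- The arm moves only by the tool servo_tool, never from a script. Its argument "rows" is one flat list of numbers, 5 for each row, row after row: the closure, from -1 (fully open) to 1 (shut), so that 0 is half open, then the shift along the tool's x, y, z in m, then the turn about the tool's z in degrees. A call has 1 to 5 rows; each row shifts and turns the commanded pose from where the row before left it, along the tool's axes as they then stand; what a row does not reach is not made up. A row lasts 1/12 s, in which the tool goes at most 41.7 mm and 7.16 degrees, less where a joint would pass 70% of its speed; a pose out of reach is approached as far as the arm can. A call with a gripper value outside its range is refused whole. The fingers move at their own pace and stop on an object; "newtons" is the grip in N (left out, the last holds). Time passes only in rows, so rows that do not move let the fingers close. It gives the time, the measured TCP pose, the force, the opening and the grip force at its end, in the units of the state.
- robot.get_obs(): the state, without advancing time (a new reading comes with each control period).
- robot.camera(name): name is "scene" or "top"; returns a dict with "pixels" (420x560x3 uint8, red, green, blue), "intrinsics" (3x3 intrinsics, pixels), "rvec" (rotation vector, rad) and "tvec" (3), from world to camera coordinates, as OpenCV has them. Camera axes: x right, y down, z forward; pixel columns grow to the right and rows downward; lengths in m; the calibration is good to about 2 mm. A picture is of the moment at which its call begins. There is no depth.
- robot.hand_in(): hands the job in; it is judged then, once.
Trained networks look in a picture, given as the dict that the camera call returned (one of the last four; its "shot" number tells which), for a name from the list of things; names that differ only in an ending like _2 or _b are one class to them, and where a whole thing is asked for, a point or a joint stands for the part that bears it (a point fixed in the world has none). Each returns a list of dicts, best first, with "score" (0 to 1); they miss things now and then, are a little off and sometimes report something else, mostly with a low value. They report only what shows in the picture. A call takes as long as a camera call.
- robot.spot_in(picture, query): "at" ([x, y, z] in m, in world coordinates, good to about 4 mm: the middle of the surface that is visible of it).
- robot.outline_of(picture, query): "region" (420x560 bool, what is visible of it).
- robot.place_of(picture, query): "at" ([x, y, z] in m, in world coordinates, good to about 4 mm: a listed point, or the origin of a listed thing).
The state is a dict: "time": time; "q": joint angles; "joint_velocities": joint speeds; "joint_torque": joint torques, N m; "position": TCP position; "tool_rot": TCP orientation; "ft_force": force on the tool from outside, world axes, zero at the start; "moment": the same for the moment, N m; "grip_width": finger opening in m; "grip_force": force on a finger pad.
Only numpy, scipy, OpenCV 4.12 (cv2) and the standard library are available. Lean on these libraries where they do the work, as an engineer would, in place of code of your own. Each camera call takes 0.05 s, during which the arm holds its last target. There are 200 camera calls.

TASK

Test the curved safety contact strip by touch: put the closed fingertips down on its green end and run them lightly along the strip over every zone to the red end, keeping it slightly pressed all the way and never pressing it down to its stop. The program finishes while the fingertips are still on the red zone, holding it lightly pressed. Do not grasp or lift anything, shift the test base or disturb the things around it.

Things in the scene. Friction and masses are not known exactly. Their poses are not given: they have to be found in the camera images.
- test_base: Bare-aluminium plate, 110 (x) x 240 (y) x 12 mm with rubber feet, 2.2 kg in all, loose on the saw table at any yaw; origin: centre of its underside, z up. On it stands the curved contact strip. In this frame the strip's centreline is an arc of radius 150 mm about (-135, 0) mm, from -37.5 deg (green end, -y side) to +37.5 deg (red end, +y side), 0 deg being +x, its bulge.
- strip (a joint): How far the strip is pressed, m: 0 at rest, 0.010 at its stop. It is one rigid bar, 28 mm wide, flat level top 44 mm above the table at rest, of five zones in a row, each 40 mm long: green, yellow, black, yellow, red. It sinks level wherever pressed and springs back. About 1.3 N starts it, then 500 N/m more (3.8 N at 5 mm, 6.3 N at the stop).
- mark_1 (a point): Centre of the top face of the green zone (zone 1 of 5 along the arc, at -30 deg); moves down with the strip; x points across the strip, outwards from the bulge; y along it towards the red end; z up.
- zone_1: The green zone of the strip, block 28 (x, across) x 40 (y, along) x 20 mm, origin at its centre.
- mark_2 (a point): Centre of the top face of the first yellow zone (zone 2 of 5 along the arc, at -15 deg); moves down with the strip; x points across the strip, outwards from the bulge; y along it towards the red end; z up.
- zone_2: The first yellow zone of the strip, block 28 (x, across) x 40 (y, along) x 20 mm, origin at its centre.
- mark_3 (a point): Centre of the top face of the black zone (zone 3 of 5 along the arc, at +0 deg); moves down with the strip; x points across the strip, outwards from the bulge; y along it towards the red end; z up.
- zone_3: The black zone of the strip, block 28 (x, across) x 40 (y, along) x 20 mm, origin at its centre.
- mark_4 (a point): Centre of the top face of the second yellow zone (zone 4 of 5 along the arc, at +15 deg); moves down with the strip; x points across the strip, outwards from the bulge; y along it towards the red end; z up.
- zone_4: The second yellow zone of the strip, block 28 (x, across) x 40 (y, along) x 20 mm, origin at its centre.
- mark_5 (a point): Centre of the top face of the red zone (zone 5 of 5 along the arc, at +30 deg); moves down with the strip; x points across the strip, outwards from the bulge; y along it towards the red end; z up.
- zone_5: The red zone of the strip, block 28 (x, across) x 40 (y, along) x 20 mm, origin at its centre.
- hex_bolt: Bystander: steel hex bolt, 19 x 46 x 16 mm, lying loose on the test base on the hollow side of the strip; origin at the centre of its underside.
- wax_tin: Bystander: round metal tin, 71 mm across, 25 mm high; origin at the centre of its underside.
- screw_box: Bystander: small cardboard box, 55 x 85 x 40 mm; origin at the centre of its underside.
- tape_measure: Bystander: yellow tape measure, 35 x 87 x 64 mm; origin at the centre of its underside.
- marker: Bystander: grey marker pen with black cap, 18 x 130 x 18 mm; origin at the centre of its underside.
- push_block: Bystander: yellow push block with a handle, 75 x 150 x 78 mm; origin at the centre of its underside.

How it is judged:
On the way, in this order (a step that is already met when the one before it is completed fails the run):
1. fingertips on the green zone (contact force between the fingers and zone_1 above 0.3 N), for 0.1 s.
2. fingertips have passed on to the first yellow zone, off the zone before (contact force between the fingers and zone_2 above 0.3 N and contact force between the fingers and zone_1 below 0.1 N), for 0.04 s.
3. fingertips have passed on to the black zone, off the zone before (contact force between the fingers and zone_3 above 0.3 N and contact force between the fingers and zone_2 below 0.1 N), for 0.04 s.
4. fingertips have passed on to the second yellow zone, off the zone before (contact force between the fingers and zone_4 above 0.3 N and contact force between the fingers and zone_3 below 0.1 N), for 0.04 s.
At the end, for the whole second after the job is handed in: The fingers still touch the red zone with more than 0.3 N and hold the strip pressed between 0.8 and 9 mm; the test base stands flat, within 15 mm of where it was, and every bystander is within 20 mm of where it was (contact force between the fingers and zone_5 above 0.3 N and value of joint strip between 0.0008 and 0.009 m and distance of test_base from where it was at the start of the episode below 0.015 m and angle between test_base's own z axis and vertical below 0.05 rad and linear speed of test_base below 0.02 m/s and distance of each of hex_bolt, wax_tin, screw_box, tape_measure, marker, push_block from where it was at the start of the episode below 0.02 m); the arm keeps its last pose, push and grip.
It fails at once if the strip is pressed to its stop (over 9 mm) (value of joint strip above 0.009 m).
It fails at once if the fingertips lift off the strip on the way (low over its three middle zones while the strip is not pressed) (value of joint strip below 0.0004 m and x of the grasp point in the frame of test_base between -0.03 and 0.05 m and y of the grasp point in the frame of test_base between -0.042 and 0.042 m and z of the grasp point in the frame of test_base between 0 and 0.095 m).
It fails at once if the test base is shifted over 15 mm, lifted or tipped (distance of test_base from where it was at the start of the episode above 0.015 m or angle between test_base's own z axis and vertical above 0.08 rad).
It fails at once if a bystander is lifted or moved over 20 mm (distance of any of hex_bolt, wax_tin, screw_box, tape_measure, marker, push_block from where it was at the start of the episode above 0.02 m).
It also fails if it takes over 38 s, if anything falls off the work surface, if the arm or the gripper's body presses on something with over 40 N, if the wrist force passes 120 N, or if a joint passes its speed limit or range.

## Working session

There is one attempt and no reset: what is moved stays moved. The work goes in short steps, Python scripts to look and compute and a tool call to move; the robot and the scene stay as the last step left them, time stands still between calls to the robot, and variables do not carry over. Pictures are saved under pics/ and viewed, at most 10 in all, crops included, and the job is handed in when it is done.

Besides the shell and the picture viewer there is one more tool, called as name(argument=value, ...) on one line, values as JSON. servo_tool: Moves the arm, as the interface text tells. Its arguments: {"type":"object","properties":{"rows":{"type":"array","items":{"type":"number"}},"newtons":{"type":"number"}},"required":["rows"]}

```bash
mkdir -p pics
cat > h.py <<'E'
import numpy as np, cv2
from rig import robot
def proj(c,P):
    return cv2.projectPoints(np.float64(P).reshape(-1,1,3),np.float64(c["rvec"]),np.float64(c["tvec"]),np.float64(c["intrinsics"]),None)[0].reshape(-1,2)
def unproj(c,uv,z):
    R=cv2.Rodrigues(np.float64(c["rvec"]))[0];K=np.float64(c["intrinsics"]);t=np.float64(c["tvec"]).ravel()
    d=R.T@np.linalg.inv(K)@np.array([uv[0],uv[1],1.]);o=-R.T@t
    return o+d*(z-o[2])/d[2]
E
python3 - <<'E'
from h import *
o=robot.get_obs();print(o["time"],o["position"],o["tool_rot"],o["ft_force"],o["grip_width"])
for n in("top","scene"):
    c=robot.camera(n);cv2.imwrite(f"pics/{n}0.png",c["pixels"][:,:,::-1])
    for q in["test_base"]+[f"mark_{i}" for i in range(1,6)]:
        print(n,q,[(np.round(d["at"],4).tolist(),round(d["score"],2)) for d in robot.place_of(c,q)[:6]])
E
```

```text
0.0 [ 0.16895093 -0.60095465  0.22157353] [ 9.90641675e-01  1.36484065e-01  4.48217494e-05 -1.08186157e-03] [-0.52884215 -0.19500994 -0.41046758] 0.08684887174788801
top test_base [([0.5758, 0.008, -0.003], 0.66), ([0.5468, -0.0591, 0.0284], 0.46)]
top mark_1 [([0.5461, -0.067, 0.0454], 0.71), ([0.5885, 0.0435, 0.0422], 0.63), ([0.5486, -0.0277, 0.0388], 0.62), ([0.6128, 0.0736, 0.04], 0.46), ([0.561, 0.0164, 0.0448], 0.45)]
top mark_2 [([0.5461, -0.067, 0.0454], 0.71), ([0.5885, 0.0435, 0.0422], 0.63), ([0.5486, -0.0277, 0.0388], 0.62), ([0.6128, 0.0736, 0.04], 0.46), ([0.561, 0.0164, 0.0448], 0.45)]
top mark_3 [([0.5461, -0.067, 0.0454], 0.71), ([0.5885, 0.0435, 0.0422], 0.63), ([0.5486, -0.0277, 0.0388], 0.62), ([0.6128, 0.0736, 0.04], 0.46), ([0.561, 0.0164, 0.0448], 0.45)]
top mark_4 [([0.5461, -0.067, 0.0454], 0.71), ([0.5885, 0.0435, 0.0422], 0.63), ([0.5486, -0.0277, 0.0388], 0.62), ([0.6128, 0.0736, 0.04], 0.46), ([0.561, 0.0164, 0.0448], 0.45)]
top mark_5 [([0.5461, -0.067, 0.0454], 0.71), ([0.5885, 0.0435, 0.0422], 0.63), ([0.5486, -0.0277, 0.0388], 0.62), ([0.6128, 0.0736
[... 314 characters left out ...]
0.044], 0.76), ([0.5607, 0.0124, 0.0436], 0.64), ([0.5488, -0.0183, 0.0427], 0.58), ([0.6157, 0.0733, 0.044], 0.47), ([0.5429, -0.0683, 0.0431], 0.45)]
scene mark_3 [([0.5811, 0.047, 0.044], 0.76), ([0.5607, 0.0124, 0.0436], 0.64), ([0.5488, -0.0183, 0.0427], 0.58), ([0.6157, 0.0733, 0.044], 0.47), ([0.5429, -0.0683, 0.0431], 0.45)]
scene mark_4 [([0.5811, 0.047, 0.044], 0.76), ([0.5607, 0.0124, 0.0436], 0.64), ([0.5488, -0.0183, 0.0427], 0.58), ([0.6157, 0.0733, 0.044], 0.47), ([0.5429, -0.0683, 0.0431], 0.45)]
scene mark_5 [([0.5811, 0.047, 0.044], 0.76), ([0.5607, 0.0124, 0.0436], 0.64), ([0.5488, -0.0183, 0.0427], 0.58), ([0.6157, 0.0733, 0.044], 0.47), ([0.5429, -0.0683, 0.0431], 0.45)]
```

```bash
ls pics
```

```text
scene0.png
top0.png
```

View pics/top0.png

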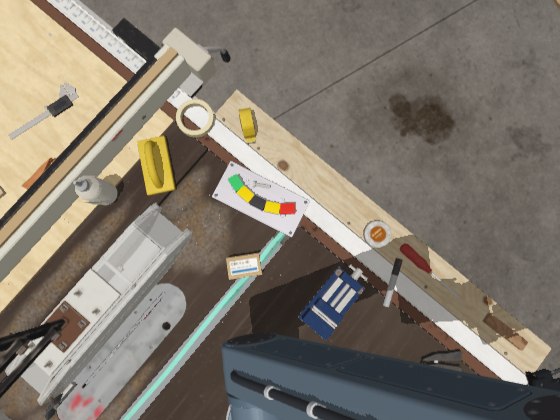

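View pics/scene0.png

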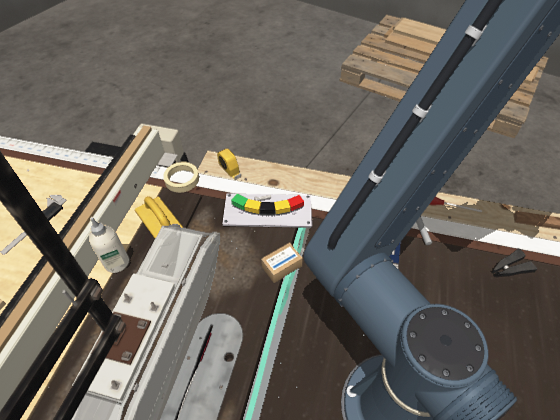

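The top view shows green at (236,183), black at (258,202) and red at (289,208), with the bulge towards the robot. The hex bolt is at about (260,183), on the hollow side. The push block (155,165) and screw box (243,265) are well clear. Next I fit the base pose from both views.

```bash
cat > fit.py <<'E'
from h import *
from scipy.optimize import least_squares
A=np.radians([-30,-15,0,15,30])
def zone(p,i,z0=.024,z1=.044):
    x,y,w=p;a=A[i];pts=[]
    for r in(136,164):
        for da in(-7.5,7.5):
            for z in(z0,z1):
                b=a+np.radians(da);u=np.array([-.135+r/1e3*np.cos(b),r/1e3*np.sin(b)])
                pts.append([x+u[0]*np.cos(w)-u[1]*np.sin(w),y+u[0]*np.sin(w)+u[1]*np.cos(w),z])
    return np.array(pts)
def hullc(c,p,i):
    h=cv2.convexHull(proj(c,zone(p,i)).astype(np.float32));m=cv2.moments(h);return np.array([m["m10"]/m["m00"],m["m01"]/m["m00"]])
def fit(cams,p0):
    obs=[]
    for k,c in enumerate(cams):
        hsv=cv2.cvtColor(c["pixels"],cv2.COLOR_RGB2HSV).astype(int);H,S,V=hsv[...,0],hsv[...,1],hsv[...,2]
        strong=(S>150)&(V>80)
        for i,m in((0,strong&(H>45)&(H<85)),(1,strong&(H>18)&(H<40)),(2,(V<70)),(3,strong&(H>18)&(H<40)),(4,strong&((H<8)|(H>172)))):
            g=np.zeros(m.shape,np.uint8);cv2.fillConvexPoly(g,cv2.convexHull(proj(c,zone(p0,i)).astype(np.int32)),1);g=cv2.dilate(g,np.ones((5,5)))
            n,lab,st,ce=cv2.connectedComponentsWithStats((m&(g>0)).astype(np.uint8))
            if n>1:
                j=1+np.argmax(st[1:,4]);
                obs.append((k,i,ce[j],st[j,4]))
    f=lambda p:np.concatenate([hullc(cams[k],p,i)-ce for k,i,ce,_ in obs])
    r=least_squares(f,p0,loss="soft_l1",x_scale=[.01,.01,.1]);return r.x,f(r.x).reshape(-1,2),obs
E
python3 - <<'E'
from fit import *
cams=[robot.camera("top"),robot.camera("scene")]
p=np.array([.576,.007,np.arctan2(.44,-.9)])
for s in([cams]*3+[cams[:1],cams[1:]]):
    q,r,o=fit(s,p)
    if s is cams:p=q
    print(q,np.degrees(q[2]))
    if len(s)==1:print(r.round(1).tolist(),[(k,i,a) for k,i,_,a in o])
q=p;print("use",q);np.save("p.npy",q)
c,s=np.cos(q[2]),np.sin(q[2])
for a in A: print(np.degrees(a),q[:2]+np.array([[c,-s],[s,c]])@[-.135+.15*np.cos(a),.15*np.sin(a)], "tangent",np.degrees(q[2]+a)+90-180)
print(unproj(cams[0],(80,340),.2),unproj(cams[0],(190,235),.1),unproj(cams[0],(180,60),.1))
E
```

```text
[0.57423724 0.00742757 2.66867614] 152.90387965490538
[0.57423724 0.00742757 2.66867615] 152.90388044497266
[0.57374221 0.00716859 2.63966045] 151.24140322652835
[0.57484239 0.00657189 2.64177523] 151.36257122187712
[[0.6, -0.1], [0.4, -0.2], [-1.3, 2.5], [0.1, -0.3], [-0.2, -0.1]] [(0, 0, np.int32(132)), (0, 1, np.int32(157)), (0, 2, np.int32(39)), (0, 3, np.int32(157)), (0, 4, np.int32(152))]
[0.57269363 0.00783385 2.64672474] 151.646157138275
[[0.8, 0.3], [0.2, 0.1], [-0.1, -0.7], [0.1, -0.1], [-0.6, -0.1]] [(0, 0, np.int32(142)), (0, 1, np.int32(178)), (0, 2, np.int32(181)), (0, 3, np.int32(176)), (0, 4, np.int32(156))]
use [0.57374221 0.00716859 2.63966045]
-29.999999999999996 [0.61429383 0.0704658 ] tangent 31.241403226528348
-14.999999999999998 [0.58375155 0.04596056] tangent 46.24140322652835
0.0 [0.56059239 0.0143854 ] tangent 61.24140322652835
14.999999999999998 [ 0.54639462 -0.02210791] tangent 76.24140322652835
29.999999999999996 [ 0.54212578 -0.06103238] tangent 91.24140322652835
[0.25759698 0.39104031 0.2       ] [0.47787257 0.17740878 0.1       ] [0.9217866  0.20076296 0.1       ]
```

servo_tool(rows=[1, 0.03, -0.026, 0, 0, 1, 0.03, -0.026, 0, 0, 1, 0.03, -0.026, 0, 0, 1, 0.03, -0.026, 0, 0, 1, 0.03, -0.026, 0, 0], newtons=10)

```text
time: 1.22
position: [0.2789, -0.4345, 0.2227]
tool_rot: [0.991, 0.136, 0.0, 0.0]
ft_force: [0.3, -0.2, 0.7]
grip_width: 0.0615
grip_force: 0.0
```

servo_tool(rows=[1, 0.03, -0.026, 0, 0, 1, 0.03, -0.026, 0, 0, 1, 0.03, -0.026, 0, 0, 1, 0.03, -0.026, 0, 0, 1, 0.03, -0.026, 0, 0])

```text
time: 1.63
position: [0.3883, -0.2687, 0.2229]
tool_rot: [0.991, 0.136, 0.0, 0.0]
ft_force: [0.8, 1.4, 0.2]
grip_width: 0.0282
grip_force: 0.0
```

servo_tool(rows=[1, 0.03, -0.026, 0, 0, 1, 0.03, -0.026, 0, 0, 1, 0.03, -0.026, 0, 0, 1, 0.03, -0.026, 0, 0, 1, 0.03, -0.026, 0, 0])

```text
time: 2.05
position: [0.4977, -0.1028, 0.2229]
tool_rot: [0.991, 0.137, 0.0, 0.0]
ft_force: [1.0, -0.5, 0.4]
grip_width: 0.0018
grip_force: 0.0
```

servo_tool(rows=[1, 0.03, -0.026, 0, 0, 1, 0.03, -0.026, 0, 0, 1, 0.03, -0.026, 0, 0, 1, 0.03, -0.026, 0, 0, 1, 0.009, -0.006, 0, 0])

```text
time: 2.47
position: [0.594, 0.0411, 0.2229]
tool_rot: [0.99, 0.139, 0.002, -0.001]
ft_force: [1.3, -1.0, -0.6]
grip_width: 0.0006
grip_force: 0.0
```

servo_tool(rows=[1, 0.02, -0.015, 0, 0, 1, 0.01, -0.01, 0, -4, 1, 0, 0, 0, -6, 1, 0, 0, 0, -6, 1, 0, 0, 0, 0])

```text
time: 2.88
position: [0.6132, 0.0685, 0.2224]
tool_rot: [0.962, 0.274, -0.0, 0.0]
ft_force: [0.6, -0.2, 0.5]
grip_width: 0.0009
grip_force: 0.0
```

```bash
cat > st.py <<'E'
from h import *
from scipy.spatial.transform import Rotation as R
o=robot.get_obs();p=np.array([.5738,.0070]);w=np.radians(151.4)
B=np.array([[np.cos(w),-np.sin(w)],[np.sin(w),np.cos(w)]])
M=R.from_quat(o["tool_rot"]).as_matrix();b=B.T@(o["position"][:2]-p)
d=b+[.135,0];a=np.degrees(np.arctan2(d[1],d[0]))
print("t",o["time"],"pos",o["position"].round(4),"arc",a.round(2),"r-150 mm",(np.hypot(*d)*1e3-150).round(2),"xang",np.degrees(np.arctan2(M[1,0],M[0,0])).round(2),"want",(np.degrees(w)+a-90).round(2),"zaxis",M[:,2].round(4),"F",np.round(o["ft_force"],2),"gw",o["grip_width"])
m1=p+B@[-.135+.15*np.cos(-np.pi/6),-.075]
e=np.append(m1,.044)-o["position"];print("to mark1 in tool",(M.T@e).round(4))
E
python3 st.py; python3 -c "
from h import *
cv2.imwrite('pics/s1.png',cv2.resize(robot.camera('scene')['pixels'][100:300,140:380,::-1],None,fx=3,fy=3))"
```

```text
t 2.8833 pos [0.6132 0.0685 0.2224] arc -29.31 r-150 mm -1.12 xang 31.82 want 32.09 zaxis [-5.e-04 -2.e-04 -1.e+00] F [ 0.6  -0.2   0.54] gw 0.000882278101700093
to mark1 in tool [ 0.0019 -0.0011  0.1784]
```

servo_tool(rows=[1, 0.002, -0.001, 0.035, 0, 1, 0, 0, 0.035, 0, 1, 0, 0, 0.035, 0, 1, 0, 0, 0.035, 0, 1, 0, 0, 0.02, 0])

```text
time: 3.35
position: [0.6122, 0.0698, 0.0591]
tool_rot: [0.963, 0.271, -0.003, -0.001]
ft_force: [-0.3, -1.1, 0.6]
grip_width: 0.0003
grip_force: 0.0
```

servo_tool(rows=[1, 0, 0, 0, 0, 1, 0, 0, 0, 0])

```text
time: 3.52
position: [0.6139, 0.0699, 0.0617]
tool_rot: [0.962, 0.272, -0.001, -0.0]
ft_force: [-0.4, 0.4, 0.2]
grip_width: 0.0004
grip_force: 0.0
```

```bash
python3 st.py; python3 -c "
from h import *
cv2.imwrite('pics/s2.png',cv2.resize(robot.camera('scene')['pixels'][120:270,180:360,::-1],None,fx=4,fy=4))"
```

```text
t 3.5167 pos [0.6139 0.0699 0.0617] arc -29.79 r-150 mm -0.28 xang 31.56 want 31.61 zaxis [-2.5e-03  1.0e-04 -1.0e+00] F [-0.37  0.43  0.17] gw 0.00039107611538710956
to mark1 in tool [ 0.0006 -0.0003  0.0177]
```

View pics/s2.png

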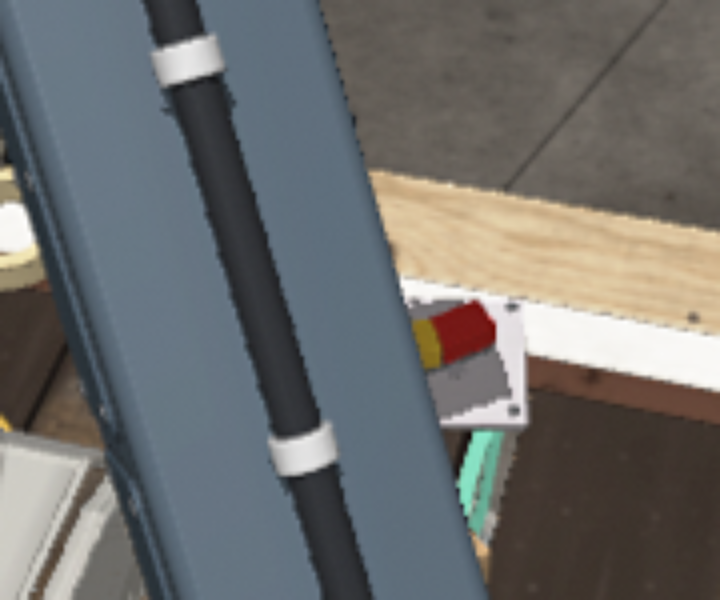

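The arm hides the strip in this view; only the red end shows, at about (465,330) in the crop. From here I work from the fitted pose and the force reading, and go down slowly.

servo_tool(rows=[1, 0.0005, 0, 0.006, 0, 1, 0, 0, 0.005, 0, 1, 0, 0, 0.004, 0, 1, 0, 0, 0.002, 0, 1, 0, 0, 0, 0])

```text
time: 3.98
position: [0.6148, 0.0706, 0.0455]
tool_rot: [0.962, 0.273, -0.0, -0.0]
ft_force: [-0.1, -0.1, 0.1]
grip_width: 0.0004
grip_force: 0.0
```

servo_tool(rows=[1, 0, 0, 0.001, 0, 1, 0, 0, 0.001, 0, 1, 0, 0, 0.001, 0, 1, 0, 0, 0.001, 0, 1, 0, 0, 0, 0])

```text
time: 4.4
position: [0.6152, 0.0706, 0.0417]
tool_rot: [0.962, 0.273, 0.0, 0.0]
ft_force: [-0.5, 0.6, 3.1]
grip_width: 0.0006
grip_force: 1.4
```

servo_tool(rows=[1, 0, 0, 0, 0, 1, 0, 0, 0, 0])

```text
time: 4.57
position: [0.6152, 0.0706, 0.0418]
tool_rot: [0.962, 0.273, 0.0, 0.0]
ft_force: [-0.2, 0.2, 2.6]
grip_width: 0.0006
grip_force: 1.5
```

```bash
python3 st.py
```

```text
t 4.5667 pos [0.6152 0.0706 0.0418] arc -30.37 r-150 mm -0.34 xang 31.68 want 31.03 zaxis [ 4.e-04  1.e-04 -1.e+00] F [-0.23  0.22  2.59] gw 0.0006174652821361496
to mark1 in tool [-0.001  -0.0003 -0.0022]
```

servo_tool(rows=[1, 0, 0, 0.001, 0, 1, 0, 0, 0.001, 0, 1, 0, 0, 0, 0, 1, -0.0026, 0, 0, -1, 1, -0.004, 0, 0, -1.5])

```text
time: 4.98
position: [0.6114, 0.0673, 0.0401]
tool_rot: [0.956, 0.295, 0.002, 0.001]
ft_force: [2.1, 1.5, 3.7]
grip_width: 0.0002
grip_force: 1.8
```

servo_tool(rows=[1, -0.0052, 0, 0, -2, 1, -0.0052, 0, 0, -2, 1, -0.0052, 0, 0, -2, 1, -0.004, 0, 0, -1.5, 1, 0, 0, 0, 0])

```text
time: 5.4
position: [0.5945, 0.0547, 0.04]
tool_rot: [0.934, 0.356, 0.001, 0.001]
ft_force: [0.3, -0.2, 4.2]
grip_width: 0.0001
grip_force: 1.9
```

```bash
python3 st.py
```

```text
t 5.4 pos [0.5945 0.0547 0.04  ] arc -20.34 r-150 mm -0.99 xang 41.72 want 41.06 zaxis [ 2.2e-03 -3.0e-04 -1.0e+00] F [ 0.27 -0.23  4.21] gw 0.00012311166826353324
to mark1 in tool [ 0.0252  0.0014 -0.004 ]
```

servo_tool(rows=[1, -0.0026, -0.0005, 0, -1, 1, -0.0052, -0.0005, 0, -2, 1, -0.0052, 0, 0, -2, 1, -0.0052, 0, 0, -2, 1, -0.0052, 0, 0, -2])

```text
time: 5.82
position: [0.5773, 0.0396, 0.0398]
tool_rot: [0.903, 0.429, 0.001, 0.0]
ft_force: [2.4, 1.6, 2.8]
grip_width: 0.0005
grip_force: 1.8
```

```bash
python3 st.py
```

```text
t 5.8167 pos [0.5773 0.0396 0.0398] arc -11.61 r-150 mm 0.63 xang 50.81 want 49.79 zaxis [ 1.9e-03  3.0e-04 -1.0e+00] F [2.36 1.6  2.78] gw 0.00048005377850105575
to mark1 in tool [ 0.0472  0.0091 -0.0041]
```

servo_tool(rows=[1, -0.0052, 0, 0, -2, 1, -0.0052, 0, 0, -2, 1, -0.0052, 0, 0, -2, 1, -0.0052, 0, 0, -2, 1, -0.0052, 0, 0, -2])

```text
time: 6.23
position: [0.5618, 0.0184, 0.0396]
tool_rot: [0.862, 0.506, 0.0, -0.0]
ft_force: [1.7, 3.0, 3.4]
grip_width: 0.0002
grip_force: 1.8
```

```bash
python3 st.py
```

```text
t 6.2333 pos [0.5618 0.0184 0.0396] arc -1.62 r-150 mm 1.1 xang 60.81 want 59.78 zaxis [ 7.e-04  5.e-04 -1.e+00] F [1.67 2.97 3.42] gw 0.0001763264403639316
to mark1 in tool [ 0.0709  0.0204 -0.0043]
```

servo_tool(rows=[1, -0.0052, 0.0005, 0, -2, 1, -0.0052, 0, 0, -2, 1, -0.0052, 0, 0, -2, 1, -0.0052, 0, 0, -2, 1, -0.0052, 0, 0, -2])

```text
time: 6.65
position: [0.5506, -0.0052, 0.0394]
tool_rot: [0.815, 0.579, -0.0, -0.0]
ft_force: [0.7, 2.3, 3.4]
grip_width: 0.0007
grip_force: 1.7
```

```bash
python3 st.py
python3 - <<'E'
from fit import *
c=robot.camera("top");cv2.imwrite('pics/t3.png',cv2.resize(c['pixels'][140:260,190:340,::-1],None,fx=4,fy=4))
E
```

```text
t 6.65 pos [ 0.5506 -0.0052  0.0394] arc 8.3 r-150 mm 1.14 xang 70.81 want 69.7 zaxis [-5.e-04  7.e-04 -1.e+00] F [0.69 2.28 3.41] gw 0.0007054117636691599
to mark1 in tool [ 0.0923  0.0352 -0.0045]
```

View pics/t3.png

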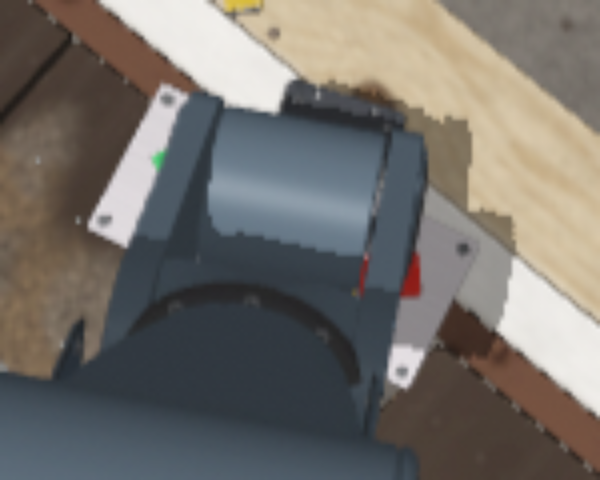

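The base plate shows at its corners, for example screws at (402,371) and (165,98) in the crop, in the same place as before. I carry on to the red zone.

servo_tool(rows=[1, -0.0052, 0.0005, 0, -2, 1, -0.0052, 0.0005, 0, -2, 1, -0.0052, 0, 0, -2, 1, -0.0052, 0, 0, -2, 1, -0.0052, 0, 0, -2])

```text
time: 7.12
position: [0.5444, -0.0304, 0.0394]
tool_rot: [0.762, 0.648, -0.0, -0.001]
ft_force: [0.4, 1.8, 3.7]
grip_width: 0.0007
grip_force: 1.7
```

```bash
python3 st.py
```

```text
t 7.1167 pos [ 0.5444 -0.0304  0.0394] arc 18.16 r-150 mm 0.43 xang 80.76 want 79.56 zaxis [-1.4e-03  9.0e-04 -1.0e+00] F [0.43 1.82 3.66] gw 0.0007364352050525661
to mark1 in tool [ 0.1107  0.0527 -0.0046]
```

servo_tool(rows=[1, -0.0052, 0, 0, -2, 1, -0.0052, 0, 0, -2, 1, -0.0052, 0, 0, -2, 1, -0.0052, 0, 0, -2, 1, -0.0052, 0, 0, -2])

```text
time: 7.53
position: [0.5415, -0.0561, 0.0392]
tool_rot: [0.702, 0.712, -0.0, -0.001]
ft_force: [0.6, 3.2, 4.2]
grip_width: 0.0006
grip_force: 1.7
```

servo_tool(rows=[1, -0.004, 0, 0, -1, 1, 0, 0, 0, 0, 1, 0, 0, 0, 0, 1, 0, 0, 0, 0, 1, 0, 0, 0, 0])

```text
time: 7.95
position: [0.542, -0.0608, 0.0394]
tool_rot: [0.697, 0.718, -0.001, -0.0]
ft_force: [-1.8, -2.0, 2.2]
grip_width: 0.0002
grip_force: 1.7
```

```bash
python3 st.py
python3 - <<'E'
from fit import *
a=cv2.imread('pics/top0.png');c=robot.camera("top")["pixels"][:,:,::-1]
cv2.imwrite('pics/t4.png',np.hstack([cv2.resize(i[140:260,190:320],None,fx=3,fy=3) for i in(a,c)]))
E
```

```text
t 7.95 pos [ 0.542  -0.0608  0.0394] arc 29.82 r-150 mm 0.38 xang 91.7 want 91.22 zaxis [-1.5e-03 -3.0e-04 -1.0e+00] F [-1.85 -2.02  2.19] gw 0.0002102185662867422
to mark1 in tool [ 0.129   0.0761 -0.0047]
```

View pics/t4.png

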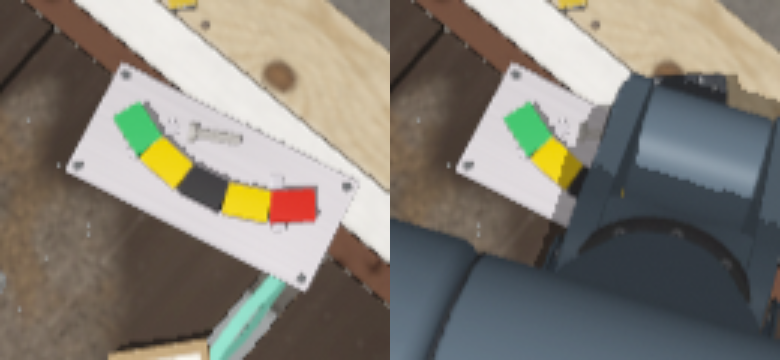

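The left half is before, the right half now. The plate's corner screws match at (126,75) and (516−390=126,75), so the base has not moved. The fingertips are centred on red with the strip pressed about 4.6 mm.

```bash
python3 st.py; python3 -c "
from rig import robot
print(robot.hand_in())"
```

```text
t 8.0 pos [ 0.5421 -0.0607  0.0394] arc 29.79 r-150 mm 0.28 xang 91.7 want 91.19 zaxis [-1.3e-03 -1.0e-04 -1.0e+00] F [-1.6  -1.05  2.97] gw 0.000616668831530928
to mark1 in tool [ 0.129   0.0759 -0.0047]
the job is handed in; nothing more can be done
None
```

I ran the closed fingertips along the strip from green to red, pressing it about 4 to 5 mm by measured tip height, and handed in at 8.0 s still pressing red; the base had not visibly moved, and no verdict came back.

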